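# Swing out the folding crank and cue the tape reel

### The job

Of the two hand tape winders on the desk, use the one that carries the tape reel: swing its folded crank out anticlockwise (seen from above) until it latches fully home, which frees the reel, then wind the reel anticlockwise with the crank until the yellow mark on the reel lines up with the red pointer on the base. Leave the crank latched out, let go, and do not disturb the crank of the empty winder.

Things in the scene. Friction and masses are not known exactly. Their poses are not given: they have to be found in the camera images.
- winder: Winder with the reel: fixed round grey base 190 mm across, 30 mm high; silver reel 127 mm across with brown tape flat on it, top at 46 mm. Origin: centre of the underside; the reel turns about z through it. With the reel at its start the crank's vertical pivot is at x = -42.1, y = -35.4 mm in this body's axes (55 mm from the reel's axis); the pivot goes round with the reel.
- wheel (a joint): Turn of that reel, rad, anticlockwise from above: 0 at the start (backstop), at most 2.6. A grey locking plate under the crank meets a steel pin on the base, so it cannot turn until the crank is within about 10 degrees of fully out. Then it turns stiffly (about 2 N at the grip) and stays where it is left. The pointer is 60 to 95 degrees (anticlockwise) from the mark at the start.
- grip (a point): Middle of that winder's green upright crank grip: a sleeve 20 mm across and 42 mm tall, 72 to 114 mm above the desk (this point: 93), free to spin on its pin, 65 mm from the pivot on a steel arm whose top is at 71 mm; nothing else on the winder is higher than the arm. Fully out, the arm points straight away from the reel's axis, the grip 120 mm from it.
- crank (a joint): Swing of that crank about its pivot, rad, anticlockwise from above: 0 folded (arm along +y of the winder while the reel is at its start), 2.27 fully out at its stop; starts at 0 to 0.3. It swings lightly; from about 1.9 it must be pushed over a spring catch (about 4 N at the grip), passed at about 2.1, which then holds it out at 2.2 to 2.27.
- mark (a point): Outer part of the yellow mark (25 x 9 mm, radial) on top of the reel: a point 58 mm from the reel's axis, 48 mm above the desk. It turns with the reel.
- pointer (a point): Point over the reel, 58 mm from its axis and 48 mm above the desk, at which the red pointer on the base's rim aims (its tip is 66 mm from the axis, its top 56 mm above the desk). It stays fixed.
- spare_grip (a point): The same point of the crank grip on the other, empty winder (same base, folded crank and green grip, a bare black platter, no reel), to be left alone. Not listed: a low aluminium splicing block between the winders, a blue mug and a stack of cases beyond them.

How it is judged:
By the outcome, as a careful person would: the job done as asked, in the order asked, and still so for the second after the job is handed in, with the robot touching nothing.
It also fails if it takes over 45 s, if anything falls off the work surface, if the arm or the gripper's body presses on something with over 40 N, if the wrist force passes 120 N, or if a joint passes its speed limit or range.

### The arm

A 7-joint arm with a two-finger parallel gripper is mounted at the origin on the work surface. World frame = base frame: x ahead of the robot, y to its left, z up, the work surface at z = 0. Lengths are in mm, angles in rad, forces in N, time in s.
With the tool pointing down it reaches from about 400 to 875 mm from the base axis. Payload 6.5 kg.
Tool frame: the origin (TCP) lies at the very end of the fingers, on their centre line; the grasp point (between the pads) lies 19 mm behind it; x points along the fingers, y is the direction in which the jaws open and shut, and the axes are right-handed (so a half turn about x gives the same grasp; the last joint's range is limited). The gripper opens to 85 mm and grips with 20 to 120 N. Pads are 22 mm wide; open, the fingers measure 114 mm over their backs; the gripper's body (76 mm by 85 mm) begins 54 mm behind the grasp point. The pads swing forward as they close: fully open they stand 13 mm farther back than shut.
Start: joints at [-1.359, 0.536, -0.004, 1.538, 0.003, 1.067, -0.071], TCP at [178.252, 625.073, 231.29] pointing down, gripper open.
Joint ranges: [-2.7, 2.7], [-0.37, 2.16], [-1.27, 1.26], [0.24, 2.4], [-1.31, 4.45], [0.19, 1.91], [-2.76, 2.76]. Speed limits (rad/s): [2.39, 2.39, 3.14, 3.14, 3.14, 3.14, 3.14].

### API

Orientations are given as a unit quaternion [x, y, z, w].
In Python, from rig import robot gives the robot as it stands.
- The arm moves only by the tool jog_arm, never from a script. Its argument "commands" is a list of rows, each a list of 7 numbers: the shift along the tool's x, y, z in mm, then the turn, a rotation vector about the tool's x, y, z in rad, then the closure in counts, from 0 (fully open) to 255 (shut). In form: [[x, y, z, wx, wy, wz, grip], ...]. A call has 1 to 8 rows; each row is the pose to reach, as a shift and turn from the pose commanded when the call began, along the tool's axes at that moment; what a row does not reach only later rows make up. A row lasts 1/10 s, in which the tool goes at most 50 mm and 8.59 degrees, less where a joint would pass 70% of its speed; a pose out of reach is approached as far as the arm can. A call with a gripper value outside its range is refused whole. The fingers move at their own pace and stop on an object; "grip_force" is the grip in N (left out, the last holds). Time passes only in rows, so rows that repeat a pose let the fingers close. It gives the time, the measured TCP pose, the force and the opening at its end, in the units of the state.
- robot.get_obs(): the state, without advancing time (a new reading comes with each control period).
- robot.get_image(name): name is "scene" or "side" or "wrist"; returns the picture (384x512x3 uint8, red, green, blue); there is no depth.
- robot.camera_model(name): a dict with "vertical_fov" (degrees; the focal length in pixels is half the picture's height over the tangent of half this angle, whatever the lens; pixels are square), "cx", "cy" (the principal point, pixels), "R" (3x3) and "t" (3): a world point X has camera coordinates R X + t; the wrist camera has in their place "hand_eye" (4x4, takes a point from camera to tool coordinates, whose origin is the TCP and whose axes are the tool frame's). Camera axes: x right, y down, z forward; pixel columns grow to the right and rows downward; lengths in mm; the calibration is good to about 2 mm. The wrist camera is an equidistant fisheye: a pixel r from the principal point sees the ray r / f radians off the axis. A picture is of the moment at which its call begins: read the wrist's pose just before it. camera_model takes no time and is no camera call.
- robot.close_job(): hands the job in, once; it reports no verdict.
The state is a dict: "time_s": time; "qpos": joint angles; "joint_vel": joint speeds; "effort": joint torques, N m; "position": TCP position; "tcp_rot": TCP orientation; "wrist_force": force on the tool from outside, world axes, zero at the start; "wrist_torque": the same for the moment, N m; "gripper_width": opening from 0.0 (shut) to 1.0 (fully open).
Only numpy, scipy, OpenCV 4.12 (cv2) and the standard library are available. Lean on these libraries where they do the work, as an engineer would, in place of code of your own. Each camera call takes 0.05 s, during which the arm holds its last target. There are 200 camera calls.

## Working session

There is one attempt and no reset: what is moved stays moved. The work goes in short steps, Python scripts to look and compute and a tool call to move; the robot and the scene stay as the last step left them, time stands still between calls to the robot, and variables do not carry over. Pictures are saved under pics/ and viewed, about 8 in all and at most 12, crops included, and the job is handed in when it is done.

Besides the shell and the picture viewer there is one more tool, called after "Request:" by a JSON object that holds its "api" and its "payload". jog_arm: Moves the arm, as the interface text tells. Its arguments: {"type":"object","properties":{"commands":{"type":"array"},"grip_force":{"type":"number"}},"required":["commands"]}

```bash
mkdir -p pics; ls; python3 - <<'E'
from rig import robot
import cv2,json
o=robot.get_obs();print(o)
ims=[]
for n in("scene","side","wrist"):
    im=robot.get_image(n);cv2.imwrite(f"pics/{n}0.png",im[:,:,::-1]);print(n,{k:(v.tolist() if hasattr(v,'tolist') else v) for k,v in robot.camera_model(n).items()})
E
```

```text
pics
{'time_s': 0.0, 'qpos': array([-1.35918061,  0.53717173, -0.00442499,  1.53888512,  0.00261984,
        1.06729639, -0.07117622]), 'joint_vel': array([ 0.00097576, -0.00221351,  0.0014672 ,  0.0017127 , -0.00010882,
       -0.00054046,  0.00134935]), 'effort': array([ 1.29823391e-03, -5.83408105e+01,  1.04940288e+00, -2.59105521e+01,
        1.23304990e-02,  9.55278781e-03, -1.37672052e-05]), 'position': array([178.12298221, 624.45353616, 230.40494804]), 'tcp_rot': array([ 0.09725461,  0.70033212, -0.09849399,  0.70026809]), 'wrist_force': array([0.19344034, 0.37147661, 0.02750531]), 'wrist_torque': array([-0.03299719, -0.02652975,  0.00082394]), 'gripper_width': 0.9974134989818768}
scene {'vertical_fov': 53.75047854883596, 'cx': 254.6383191970201, 'cy': 194.21592995956055, 'R': [[0.8003180603282353, 0.5995411225348609, -0.006437755982522428], [0.37873097770485337, -0.5138276815253534, -0.7697687706220656], [-0.4648159300617584, 0.6136216717880156, -0.638290368933218]], 't': [-459.7406483037736, -169.01972816580866, 1041.8830839707703]}
side {'vertical_fov': 47.12208282249743, 'cx': 256.1881645064527, 'cy': 199.14379081051376, 'R': [[0.9442048485288047, -0.3292192547371117, -0.00958573549800576], [-0.237353409584032, -0.6599780157058354, -0.7128059888523829], [0.22834308172907658, 0.6753100777386113, -0.7012957549644364]], 't': [-528.9742754075634, 169.4802856778399, 749.0359919596033]}
wrist {'vertical_fov': 65.70646984690485, 'cx': 252.5965919494533, 'cy': 191.20384601053814, 'hand_eye': [[-0.001135493827759457, -0.2721363803567122, 0.9622580221230221, -141.87349504559438], [0.9999992871590968, -0.0006643099085993453, 0.000992156056298945, -0.4571798166359553], [0.0003692357808151858, 0.9622584627732242, 0.2721369406865704, -68.2935784883048], [0.0, 0.0, 0.0, 1.0]]}
```

```bash
python3 - <<'E'
import cv2,numpy as np
a=[cv2.imread(f"pics/{n}0.png") for n in("scene","side")]
cv2.imwrite("pics/a.png",cv2.resize(a[0],(800,600),interpolation=cv2.INTER_CUBIC))
cv2.imwrite("pics/b.png",cv2.resize(a[1],(800,600),interpolation=cv2.INTER_CUBIC))
E
```

```text
(no output)
```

View pics/a.png

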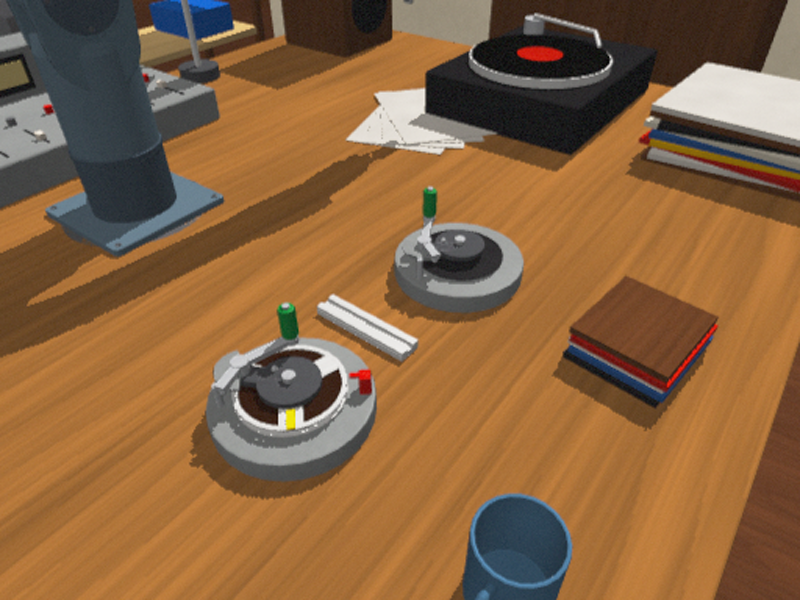

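View pics/b.png

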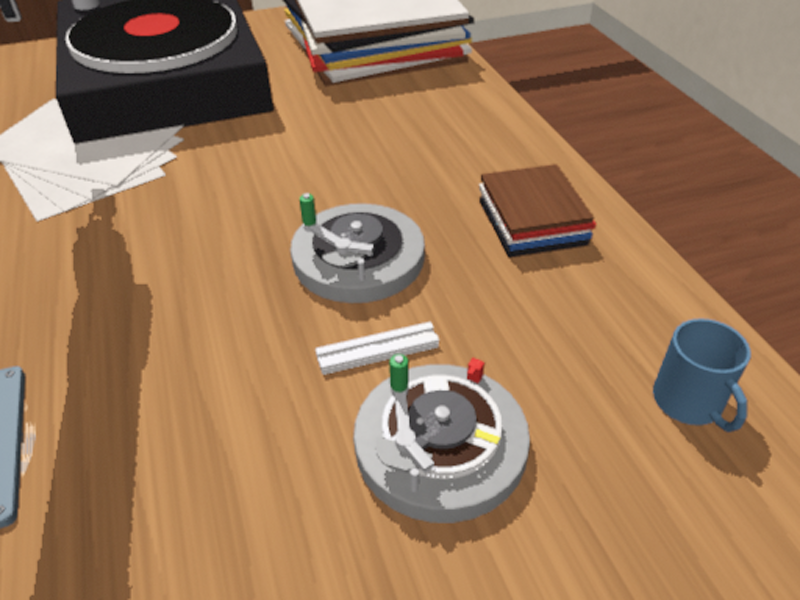

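Both views: the reel winder's grip is at about (288,322) in scene and (400,372) in side (800x600 pixels), its hub at (289,376) and (442,412), its yellow mark at (291,420) and (487,437), and its red pointer at (360,380) and (475,371). The spare grip is at (430,202) and (308,210). I'll triangulate these.

```bash
cat > h.py <<'E'
import numpy as np,cv2
from scipy.spatial.transform import Rotation as Rn
from rig import robot
C={n:robot.camera_model(n) for n in("scene","side","wrist")}
def ray(n,u,v,o=None):
    c=C[n];f=192/np.tan(np.radians(c["vertical_fov"]/2));x=(u-c["cx"])/f;y=(v-c["cy"])/f
    if n!="wrist":
        R=np.array(c["R"]);d=R.T@[x,y,1];return -R.T@np.array(c["t"]),d/np.linalg.norm(d)
    r=np.hypot(x,y);s=np.sin(r)/r;H=np.array(c["hand_eye"]);T=Rn.from_quat(o["tcp_rot"])
    return T.apply(H[:3,3])+o["position"],T.apply(H[:3,:3]@[x*s,y*s,np.cos(r)])
def tri(*rs):
    A=sum(np.eye(3)-np.outer(d,d) for p,d in rs);b=sum((np.eye(3)-np.outer(d,d))@p for p,d in rs)
    X=np.linalg.solve(A,b);return X,[np.linalg.norm(np.cross(d,X-p)) for p,d in rs]
def atz(r,z): p,d=r;return p+d*(z-p[2])/d[2]
def blobs(im,col,mn=8):
    h=cv2.cvtColor(im,cv2.COLOR_RGB2HSV);H,S,V=h[...,0].astype(int),h[...,1],h[...,2]
    m={'g':(H>45)&(H<80)&(S>120)&(V>40),'y':(H>24)&(H<34)&(S>170)&(V>150),'r':((H<4)|(H>176))&(S>190)&(V>100)}[col]
    n,l,st,ce=cv2.connectedComponentsWithStats(m.astype(np.uint8));return [(ce[i].round(1).tolist(),st[i].tolist()) for i in range(1,n) if st[i,4]>=mn]
E
python3 - <<'E'
from h import *
for n in("scene","side"):
    im=cv2.imread(f"pics/{n}0.png")[:,:,::-1].copy()
    for c in "gyr": print(n,c,blobs(im,c))
k=1.5625
for nm,a,b in[("grip",(288,322),(400,372)),("hub",(289,376),(442,412)),("mark",(291,420),(487,437)),("ptip",(351,377),(470,378)),("spare",(430,202),(308,210))]:
    print(nm,tri(ray("scene",a[0]/k,a[1]/k),ray("side",b[0]/k,b[1]/k)))
E
```

```text
scene g [([274.7, 129.6], [271, 121, 8, 18, 127]), ([184.2, 205.9], [178, 195, 13, 22, 205])]
scene y [([185.6, 267.7], [183, 262, 6, 13, 72])]
scene r [([345.1, 34.0], [331, 30, 29, 9, 219]), ([30.6, 69.1], [28, 67, 6, 5, 19]), ([412.7, 88.2], [410, 84, 6, 8, 28]), ([486.2, 111.7], [445, 101, 67, 21, 233]), ([412.6, 230.5], [365, 208, 94, 42, 384]), ([232.5, 243.3], [224, 237, 14, 15, 109])]
side g [([196.8, 135.1], [192, 126, 10, 18, 119]), ([255.3, 240.1], [250, 228, 11, 22, 184])]
side y []
side r [([284.6, 33.3], [273, 30, 23, 7, 74]), ([262.9, 36.5], [254, 34, 18, 5, 37]), ([203.2, 41.0], [200, 36, 9, 9, 29]), ([250.4, 38.6], [248, 38, 5, 2, 8]), ([377.5, 144.0], [376, 143, 4, 3, 8]), ([365.2, 146.0], [361, 145, 10, 3, 20]), ([347.1, 148.5], [339, 146, 16, 6, 35]), ([357.3, 147.0], [356, 146, 4, 3, 9]), ([332.6, 150.6], [328, 149, 10, 4, 20]), ([304.3, 239.2], [299, 234, 10, 10, 48])]
grip (array([ 516.82010372, -127.05088895,   93.43751218]), [np.float64(0.801435878613289), np.float64(0.8014358786132493)])
hub (array([ 549.83011775, -164.94443683,   58.36917448]), [np.float64(0.38187284428114027), np.float64(0.3818728442811684)])
mark (array([ 586.11836497, -200.9938237 ,   45.08273099]), [np.float64(0.002578464571017598), np.float64(0.0025784645710444057)])
ptip (array([ 600.07098124, -121.97737609,   48.68993682]), [np.float64(2.014692644721124), np.float64(2.014692644721134)])
spare (array([494.68434854, 185.59216361,  92.29609018]), [np.float64(0.54493504382488), np.float64(0.5449350438249719)])
```

```bash
cat >> h.py <<'E'
def rows(wps,o=None,g=0):
    o=o or robot.get_obs();T=Rn.from_quat(o["tcp_rot"])
    for w in wps: # x,y,z world, yaw about world z
        s=T.inv().apply(np.array(w[:3])-o["position"]);t=T.inv().apply([0,0,w[3]])
        print([*s.round(1).tolist(),*t.round(3).tolist(),g])
E
python3 - <<'E'
from h import *
o=robot.get_obs();print(Rn.from_quat(o["tcp_rot"]).as_matrix().round(3))
rows([(360,530,235,-.3),(480,400,235,-.65),(540,220,240,-1),(570,60,240,-1.3),(550,-100,240,-1.55),(525,-140,240,-1.55)])
def proj(n,X):
    c=C[n];f=192/np.tan(np.radians(c["vertical_fov"]/2));p=np.array(c["R"])@X+np.array(c["t"]);return ((p[:2]/p[2]*f+[c["cx"],c["cy"]])*1.5625).round()
for z in(71,):
  for X in[(500.6,-189,z),(550,-165,58)]:print(proj("scene",X),proj("side",X))
E
```

```text
[[-0.     0.274  0.962]
 [-0.001  0.962 -0.274]
 [-1.    -0.001  0.   ]]
[-4.3, -41.1, 200.9, 0.3, 0.0, -0.0, 0]
[-4.2, -133.2, 351.9, 0.65, 0.001, -0.0, 0]
[-9.0, -289.9, 459.0, 1.0, 0.001, -0.0, 0]
[-8.8, -435.5, 531.7, 1.3, 0.002, -0.0, 0]
[-8.5, -594.9, 556.3, 1.55, 0.002, -0.0, 0]
[-8.5, -640.2, 543.2, 1.55, 0.002, -0.0, 0]
[240. 361.] [406. 436.]
[289. 376.] [442. 413.]
```

Request:
{"api": "jog_arm", "payload": {"commands": [[-4,-41,200,0.3,0,0,0],[-4,-41,200,0.3,0,0,0],[-4,-41,200,0.3,0,0,0],[-4,-41,200,0.3,0,0,0],[-4,-133,352,0.65,0,0,0],[-4,-133,352,0.65,0,0,0],[-4,-133,352,0.65,0,0,0],[-4,-133,352,0.65,0,0,0]]}}

```text
time_s: 0.95
position: [483.3, 396.4, 235.2]
tcp_rot: [0.318, 0.631, -0.319, 0.632]
wrist_force: [1.0, -0.1, -0.9]
gripper_width: 0.999
```

```bash
python3 - <<'E'
from h import *
rows([(540,220,240,-.35),(570,60,240,-.65),(550,-100,240,-.9),(540,-130,240,-.9)])
E
```

```text
[-4.3, -59.4, 175.5, 0.35, 0.0, -0.001, 0]
[-4.0, -130.5, 322.0, 0.65, 0.0, -0.002, 0]
[-3.7, -241.7, 438.7, 0.9, 0.0, -0.002, 0]
[-3.6, -267.6, 456.9, 0.9, 0.0, -0.002, 0]
```

Request:
{"api": "jog_arm", "payload": {"commands": [[-4,-59,175,0.35,0,0,0],[-4,-59,175,0.35,0,0,0],[-4,-59,175,0.35,0,0,0],[-4,-59,175,0.35,0,0,0],[-4,-130,322,0.65,0,0,0],[-4,-130,322,0.65,0,0,0],[-4,-130,322,0.65,0,0,0],[-4,-130,322,0.65,0,0,0]]}}

```text
time_s: 1.75
position: [569.8, 57.6, 239.6]
tcp_rot: [-0.503, -0.495, 0.505, -0.497]
wrist_force: [-0.0, 0.0, -0.6]
gripper_width: 1.001
```

```bash
python3 - <<'E'
from h import *
rows([(550,-80,240,-.25),(540,-130,240,-.25)])
E
```

```text
[0.1, -17.7, 137.9, 0.25, -0.0, -0.001, 0]
[0.2, -26.9, 188.0, 0.25, -0.0, -0.001, 0]
```

Request:
{"api": "jog_arm", "payload": {"commands": [[0,-20,150,0.25,0,0,0],[0,-20,150,0.25,0,0,0],[0,-20,150,0.25,0,0,0],[0,-27,188,0.25,0,0,0],[0,-27,188,0.25,0,0,0],[0,-27,188,0.25,0,0,0]]}}

```text
time_s: 2.35
position: [540.8, -123.1, 239.2]
tcp_rot: [0.56, 0.432, -0.56, 0.431]
wrist_force: [-0.1, 1.4, -0.8]
gripper_width: 1.0
```

```bash
python3 - <<'E'
from h import *
o=robot.get_obs();im=robot.get_image("wrist");import pickle;pickle.dump(o,open("o1.pkl","wb"))
print(o["position"],o["tcp_rot"],o["qpos"])
cv2.imwrite("pics/w1.png",im[:,:,::-1]);cv2.imwrite("pics/w1b.png",cv2.resize(im[:,:,::-1],(800,600),interpolation=cv2.INTER_CUBIC))
for c in"gyr":print(c,[(b,atz(ray("wrist",*b[0],o),z).round(1)) for b in blobs(im,c) for z in [dict(g=93,y=48,r=50)[c]]])
E
```

```text
[ 540.80226539 -123.11217509  239.16493216] [ 0.56032394  0.43153379 -0.5602659   0.43118186] [-0.28107957  0.40150663  0.55036613  1.81169291 -0.24627641  0.99707979
  0.11014001]
g [(([227.6, 191.9], [219, 185, 18, 18, 158]), array([ 513.6, -129.6,   93. ]))]
y [(([304.0, 221.4], [295, 216, 19, 12, 96]), array([ 585.6, -200.4,   48. ]))]
r [(([309.9, 146.8], [303, 139, 15, 19, 133]), array([ 611.2, -113.2,   50. ]))]
```

View pics/w1b.png

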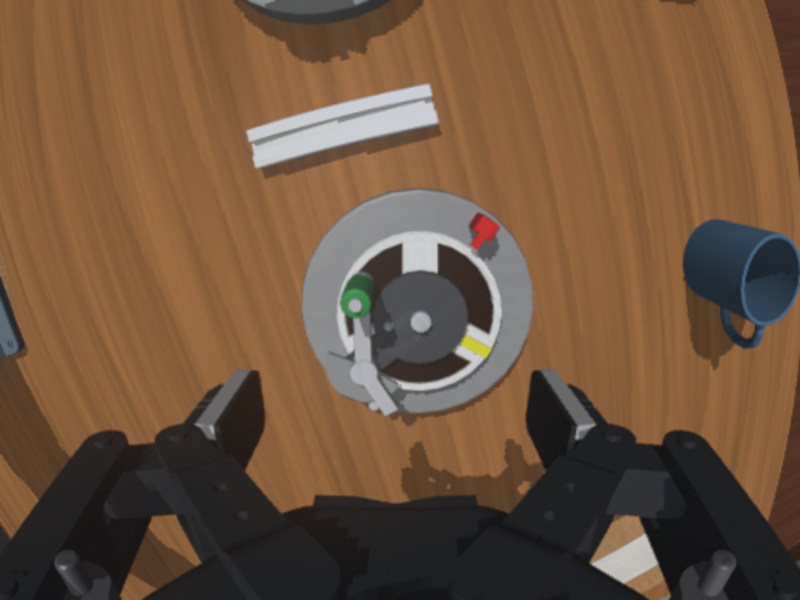

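The wrist view shows the grip cap at (355,303), the pivot at (364,373), the hub centre at (421,321), the mark's outer end at (483,350) and the pointer tip at (474,245). The arm is nearly fully folded.

```bash
python3 - <<'E'
from h import *
import pickle;from scipy.optimize import least_squares
o=pickle.load(open("o1.pkl","rb"));k=1.5625
W=lambda u,v:ray("wrist",u/k,v/k,o)
S=lambda n,u,v:ray(n,u/k,v/k)
print("hub",tri(W(421,321),S("scene",289,376),S("side",442,412)))
print("mark",tri(W(476,345.5),S("scene",290.,418.3),S("side",487,437)))
print("cap",tri(W(355,303),S("scene",287,305),S("side",400,357)), atz(W(355,303),115))
print("piv",atz(W(364,373),72),atz(W(364,373),76))
print("ptip",atz(W(473,246),53), tri(W(473,246),S("scene",351,377)))
print("basecentre fit")
C0=tri(W(421,321),S("scene",289,376),S("side",442,412))[0]
g=tri(W(355,303),S("scene",287,305),S("side",400,357))[0];g2=np.array([516.8,-127]);p=atz(W(364,373),73)
for q in(g,g2,p): d=q[:2]-C0[:2];print(np.hypot(*d),np.degrees(np.arctan2(d[1],d[0])))
print("arm",g[:2]-p[:2],np.hypot(*(g-p)[:2]),np.hypot(*(g2-p[:2])))
E
```

```text
hub (array([ 549.97759466, -165.48812328,   59.00605263]), [np.float64(0.354055678186701), np.float64(0.4386917140812688), np.float64(0.5984794753588294)])
mark (array([ 585.77050421, -201.24380518,   46.74635623]), [np.float64(0.8566491583635832), np.float64(0.8057330352518709), np.float64(0.6743240998977025)])
cap (array([ 516.92797362, -125.50654701,  116.3898552 ]), [np.float64(0.5352415710887732), np.float64(0.2300001363453281), np.float64(0.38685742477599516)]) [ 516.16312481 -125.87674164  115.        ]
piv [ 500.57232923 -189.81945578   72.        ] [ 501.32627401 -188.10333988   76.        ]
ptip [ 599.98241491 -122.51865379   53.        ] (array([ 600.69700364, -122.22217058,   51.88904643]), [np.float64(0.7732328422321783), np.float64(0.7732328422321593)])
basecentre fit
51.87295915177167 129.57785928239508
50.8142541103406 130.76204920688008
54.71390565390218 -154.09630773540002
arm [16.1671582  63.88387979] 65.89785354116769 64.41910274670829
```

```bash
python3 - <<'E'
from h import *
o=robot.get_obs();print(o["position"],Rn.from_quat(o["tcp_rot"]).as_matrix().round(3))
rows([(517,-126.3,140,0),(517,-126.3,78,0)])
E
```

```text
[ 541.18950995 -121.63910263  239.05516442] [[-0.     0.967 -0.253]
 [ 0.001 -0.253 -0.967]
 [-1.    -0.001 -0.001]]
[99.1, -22.2, 10.7, 0.0, 0.0, 0.0, 0]
[161.1, -22.1, 10.8, 0.0, 0.0, 0.0, 0]
```

Request:
{"api": "jog_arm", "payload": {"commands": [[50,-22,11,0,0,0,0],[99,-22,11,0,0,0,0],[99,-22,11,0,0,0,0],[130,-22,11,0,0,0,0],[161,-22,11,0,0,0,0],[161,-22,11,0,0,0,0],[161,-22,11,0,0,0,0]]}}

```text
time_s: 3.1
position: [518.3, -127.2, 79.7]
tcp_rot: [0.56, 0.432, -0.559, 0.432]
wrist_force: [0.6, 0.3, 0.5]
gripper_width: 0.996
```

```bash
python3 - <<'E'
from h import *
o=robot.get_obs();print(o["position"],o["wrist_force"]);im=robot.get_image("wrist")
cv2.imwrite("pics/w2.png",cv2.resize(im[:,:,::-1],(800,600),interpolation=cv2.INTER_CUBIC))
print([(b,atz(ray("wrist",*b[0],o),93).round(1)) for b in blobs(im,"g")])
E
```

```text
[ 518.2582777  -127.21809577   79.71773823] [0.59516958 0.3346555  0.48545918]
[(([245.5, 266.7], [225, 236, 43, 58, 1216]), array([ 513.7, -132.9,   93. ]))]
```

View pics/w2.png

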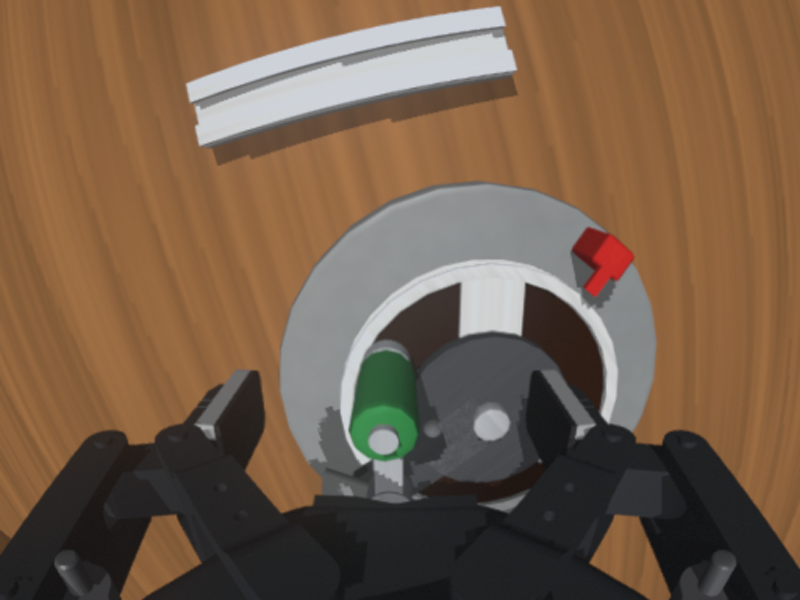

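The grip stands between the open fingers, with its cap at (384,438), slightly left of the centre line. Next I'll check the offset.

```bash
python3 - <<'E'
from h import *
o=robot.get_obs();
X=atz(ray("wrist",384/1.5625,439/1.5625,o),116);print(X,atz(ray("wrist",491/1.5625,424/1.5625,o),59),Rn.from_quat(o["tcp_rot"]).inv().apply(X-o["position"]))
E
```

```text
[ 516.28226331 -127.53618956  116.        ] [ 549.90184259 -167.94539213   59.        ] [-35.70283923  -2.3065827    0.5712016 ]
```

Request:
{"api": "jog_arm", "payload": {"commands": [[1,-2,0,0,0,0,0],[1,-2,0,0,0,0,255],[1,-2,0,0,0,0,255],[1,-2,0,0,0,0,255],[1,-2,0,0,0,0,255],[1,-2,0,0,0,0,255],[1,-2,0,0,0,0,255],[1,-2,0,0,0,0,255]], "grip_force": 40}}

```text
time_s: 3.95
position: [515.1, -127.3, 77.5]
tcp_rot: [0.56, 0.432, -0.56, 0.432]
wrist_force: [-0.9, 0.0, 4.0]
gripper_width: 0.223
```

```bash
cat >> h.py <<'E'
P=np.array([500.6,-189.4]);C0=np.array([550,-165.4]);A0=np.radians(75.9)
def arc(cen,r,angs,z,g=255):
    rows([(cen[0]+r*np.cos(a),cen[1]+r*np.sin(a),z,0) for a in angs],g=g)
E
python3 - <<'E'
from h import *
o=robot.get_obs();d=o["position"][:2]-P;print(np.hypot(*d),np.degrees(np.arctan2(d[1],d[0])))
arc(P,65,A0+np.array([.08,.2,.35,.5,.65,.8,.8,.8]),79)
E
```

```text
63.737047130691224 76.82028396087584
[-1.5, -4.2, -1.0, 0.0, 0.0, 0.0, 255]
[-1.5, -11.9, 0.2, 0.0, 0.0, 0.0, 255]
[-1.5, -21.2, 2.9, 0.0, 0.0, 0.0, 255]
[-1.5, -30.1, 7.0, 0.0, 0.0, 0.0, 255]
[-1.5, -38.2, 12.4, 0.0, 0.0, 0.0, 255]
[-1.5, -45.4, 18.9, 0.0, 0.0, 0.0, 255]
[-1.5, -45.4, 18.9, 0.0, 0.0, 0.0, 255]
[-1.5, -45.4, 18.9, 0.0, 0.0, 0.0, 255]
```

Request:
{"api": "jog_arm", "payload": {"commands": [[-1,-4,-1,0,0,0,255],[-1,-12,0,0,0,0,255],[-1,-21,3,0,0,0,255],[-1,-30,7,0,0,0,255],[-1,-38,12.5,0,0,0,255],[-1,-45.5,19,0,0,0,255],[-1,-45.5,19,0,0,0,255]]}}

```text
time_s: 4.65
position: [464.3, -135.4, 77.8]
tcp_rot: [-0.56, -0.431, 0.561, -0.431]
wrist_force: [2.7, -4.8, -15.3]
gripper_width: 0.228
```

```bash
python3 - <<'E'
from h import *
o=robot.get_obs();d=o["position"][:2]-P;print(o["wrist_force"],np.hypot(*d),np.degrees(np.arctan2(d[1],d[0])-A0)/57.3)
arc(P,65,A0+np.array([.95,1.1,1.25,1.4,1.55,1.7,1.8,1.8]),79)
E
```

```text
[  2.72009178  -4.80658223 -15.315844  ] 65.06125812402315 0.8375591428903484
[-1.1, -4.5, 5.8, 0.0, 0.0, 0.0, 255]
[-1.1, -9.4, 14.2, 0.0, 0.0, 0.0, 255]
[-1.1, -13.0, 23.2, 0.0, 0.0, 0.0, 255]
[-1.1, -15.3, 32.7, 0.0, 0.0, 0.0, 255]
[-1.1, -16.1, 42.4, 0.0, 0.0, 0.0, 255]
[-1.1, -15.4, 52.1, 0.0, 0.0, 0.0, 255]
[-1.1, -14.2, 58.5, 0.0, 0.0, 0.0, 255]
[-1.1, -14.2, 58.5, 0.0, 0.0, 0.0, 255]
```

Request:
{"api": "jog_arm", "payload": {"commands": [[0.5,-4.5,6,0,0,0,255],[0.5,-9.5,14,0,0,0,255],[0.5,-13,23,0,0,0,255],[0.5,-15,32.5,0,0,0,255],[0.5,-16,42.5,0,0,0,255],[0.5,-15.5,52,0,0,0,255],[0.5,-14,58.5,0,0,0,255],[0.5,-14,58.5,0,0,0,255]]}}

```text
time_s: 5.45
position: [434.5, -188.8, 77.6]
tcp_rot: [-0.559, -0.432, 0.562, -0.43]
wrist_force: [-8.3, -0.3, 2.0]
gripper_width: 0.221
```

```bash
python3 - <<'E'
from h import *
o=robot.get_obs();d=o["position"][:2]-P;print(o["wrist_force"],np.hypot(*d),np.degrees(np.arctan2(d[1],d[0])-A0)%360/57.3)
arc(P,65,A0+np.array([1.9,2.0,2.1,2.18,2.25,2.29,2.29]),o["position"][2])
E
```

```text
[-8.25715515 -0.26600583  2.04402707] 66.09834083043943 1.8075695794646491
[-0.0, 2.8, 5.5, 0.0, 0.0, 0.0, 255]
[-0.0, 5.3, 11.5, 0.0, 0.0, 0.0, 255]
[-0.0, 8.4, 17.2, 0.0, 0.0, 0.0, 255]
[-0.0, 11.2, 21.5, 0.0, 0.0, 0.0, 255]
[-0.1, 14.0, 25.1, 0.0, 0.0, 0.0, 255]
[-0.1, 15.7, 27.1, 0.0, 0.0, 0.0, 255]
[-0.1, 15.7, 27.1, 0.0, 0.0, 0.0, 255]
```

Request:
{"api": "jog_arm", "payload": {"commands": [[0,2.5,5.5,0,0,0,255],[0,5,11.5,0,0,0,255],[0,8,17,0,0,0,255],[0,11,21.5,0,0,0,255],[0,14,25,0,0,0,255],[0,15.5,27,0,0,0,255],[0,15.5,27,0,0,0,255],[0,15.5,27,0,0,0,255]]}}

```text
time_s: 6.25
position: [441.8, -220.3, 77.6]
tcp_rot: [-0.559, -0.431, 0.562, -0.43]
wrist_force: [-10.7, -4.6, 1.3]
gripper_width: 0.22
```

```bash
python3 - <<'E'
from h import *
o=robot.get_obs();print(o["position"])
d=o["position"][:2]-P;print(o["wrist_force"],np.hypot(*d),np.degrees(np.arctan2(d[1],d[0])-A0)%360/57.3)
d=o["position"][:2]-C0;print(np.hypot(*d),np.degrees(np.arctan2(d[1],d[0]))%360)
im=robot.get_image("side");cv2.imwrite("pics/s2.png",cv2.resize(im[140:340,180:400,::-1],None,fx=3,fy=3,interpolation=cv2.INTER_CUBIC))
E
```

```text
[ 441.80702211 -220.2964068    77.64664668]
[-10.69110998  -4.59633094   1.29294646] 66.41688191043941 2.300566462601646
121.32327041820595 206.90293812986172
```

View pics/s2.png

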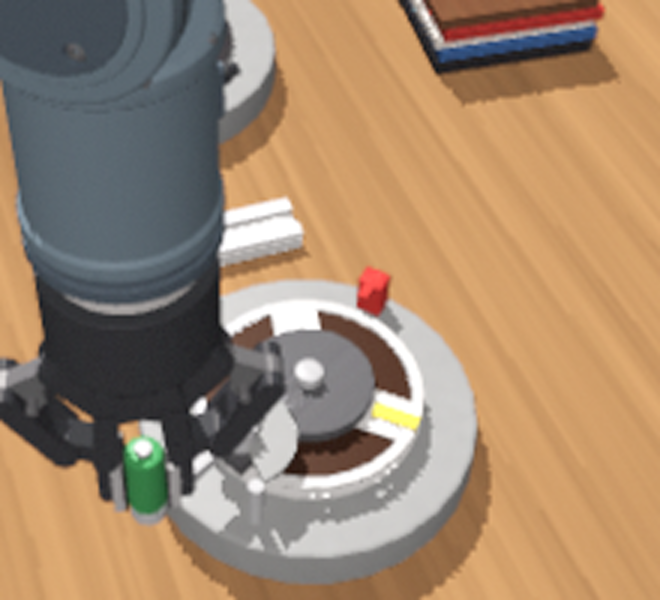

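The crank has swung its whole travel to the stop, and the grip is still held. In the crop the crank arm points straight out, the mark is at (395,415) and the pointer at (372,290). Next I wind.

```bash
python3 - <<'E'
from h import *
z=robot.get_obs()["position"][2]
arc(C0,122.3,np.radians([209,213,218,223,228,233,238,243]),z)
E
```

```text
[0.0, 2.4, 4.0, 0.0, 0.0, 0.0, 255]
[-0.0, 8.5, 9.9, 0.0, 0.0, 0.0, 255]
[-0.0, 16.7, 16.7, 0.0, 0.0, 0.0, 255]
[-0.1, 25.5, 22.7, 0.0, 0.0, 0.0, 255]
[-0.1, 34.8, 28.0, 0.0, 0.0, 0.0, 255]
[-0.1, 44.5, 32.4, 0.0, 0.0, 0.0, 255]
[-0.1, 54.5, 36.0, 0.0, 0.0, 0.0, 255]
[-0.2, 64.9, 38.7, 0.0, 0.0, 0.0, 255]
```

Request:
{"api": "jog_arm", "payload": {"commands": [[0,2.5,4,0,0,0,255],[0,8.5,10,0,0,0,255],[0,16.5,16.5,0,0,0,255],[0,25.5,22.5,0,0,0,255],[0,35,28,0,0,0,255],[0,44.5,32.5,0,0,0,255],[0,54.5,36,0,0,0,255],[0,65,38.5,0,0,0,255]]}}

```text
time_s: 7.1
position: [496.5, -274.3, 77.7]
tcp_rot: [-0.559, -0.431, 0.562, -0.431]
wrist_force: [-4.8, -4.2, -3.7]
gripper_width: 0.224
```

```bash
cat >> h.py <<'E'
def st():
    o=robot.get_obs();d=o["position"][:2]-C0;r=np.hypot(*d);u=d/r;F=o["wrist_force"];print("r",r.round(1),"ang",np.degrees(np.arctan2(d[1],d[0]))%360,"Frad,Ftan,Fz",F[:2]@u,F[:2]@[-u[1],u[0]],F[2],"w",o["gripper_width"],"q",o["qpos"].round(2));return o
E
python3 - <<'E'
from h import *
o=st()
arc(C0,121.5,np.radians([247,252,257,262,267,272,277,279]),o["position"][2])
E
```

```text
r 121.4 ang 243.8179097994108 Frad,Ftan,Fz 5.930210890163898 -2.441826709904713 -3.6570348877844343 w 0.22425323564411212 q [ 0.11  0.65  0.43  1.88 -0.39  0.7   0.5 ]
[-0.0, 6.6, 1.3, 0.0, 0.0, 0.0, 255]
[-0.0, 17.2, 2.3, 0.0, 0.0, 0.0, 255]
[-0.1, 27.8, 2.4, 0.0, 0.0, 0.0, 255]
[-0.1, 38.3, 1.6, 0.0, 0.0, 0.0, 255]
[-0.1, 48.8, -0.1, 0.0, 0.0, 0.0, 255]
[-0.1, 59.1, -2.8, 0.0, 0.0, 0.0, 255]
[-0.2, 69.1, -6.3, 0.0, 0.0, 0.0, 255]
[-0.2, 73.0, -7.9, 0.0, 0.0, 0.0, 255]
```

Winding as expected: about 2.4 N tangential, as the task text says. I'll continue to about 279° and then look.

Request:
{"api": "jog_arm", "payload": {"commands": [[0,6.5,1.5,0,0,0,255],[0,17,2.5,0,0,0,255],[0,28,2.5,0,0,0,255],[0,38.5,1.5,0,0,0,255],[0,49,0,0,0,0,255],[0,59,-3,0,0,0,255],[0,69,-6,0,0,0,255],[0,73,-8,0,0,0,255]]}}

```text
time_s: 7.9
position: [572.2, -283.8, 77.8]
tcp_rot: [-0.56, -0.431, 0.56, -0.433]
wrist_force: [-0.5, -6.1, -4.9]
gripper_width: 0.221
```

```bash
python3 - <<'E'
from h import *
o=st()
im=robot.get_image("scene");im2=robot.get_image("side");w=robot.get_image("wrist")
for n,i in(("scene",im),("side",im2)):
    for c in"yr":
        for b,s in blobs(i,c,5):
            X=atz(ray(n,*b),48 if c=="y" else 52);d=X[:2]-C0
            if np.hypot(*d)<110:print(n,c,b,s,X,np.hypot(*d),np.degrees(np.arctan2(d[1],d[0])))
L=[cv2.resize(i,None,fx=3.3,fy=3.3,interpolation=cv2.INTER_CUBIC)[:,:,::-1] for i in(im[200:320,120:240],im2[210:330,220:340])]
cv2.imwrite("pics/c3.png",np.hstack(L))
E
```

```text
r 120.5 ang 280.6280210687853 Frad,Ftan,Fz 5.943319343705231 -1.6288776918595747 -4.850674665205515 w 0.220940664201519 q [ 0.1   0.74  0.43  1.69 -0.4   0.79  0.45]
scene y [213.9, 247.1] [207, 245, 15, 5, 55] [ 592.74714707 -140.41381085   48.        ] 49.51391956679152 30.306767101424835
scene r [232.5, 243.2] [224, 237, 14, 15, 107] [ 615.1462369  -117.20428141   52.        ] 81.03616150907216 36.49433863449937
side r [304.5, 239.5] [299, 235, 10, 9, 35] [ 606.65649018 -124.10446561   52.        ] 70.10905106036101 36.0873952483412
```

View pics/c3.png

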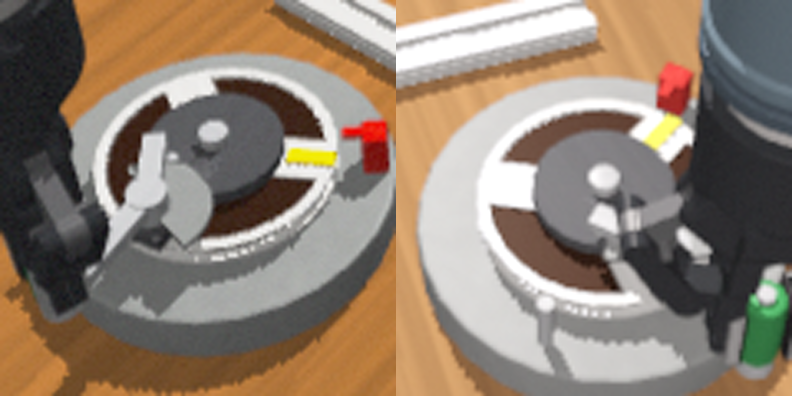

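The scene crop shows the yellow mark at about 30.3° and the pointer tip up and left of the red post, at about 40.6°. About 10.3° remains.

```bash
python3 - <<'E'
from h import *
X=atz(ray("scene",224.5,240),53);d=X[:2]-C0;print(X,np.hypot(*d),np.degrees(np.arctan2(d[1],d[0])))
o=st()
arc(C0,121,np.radians([282.5,285,288,290.9]),o["position"][2])
E
```

```text
[ 599.87224601 -120.33028487   53.        ] 67.21993858562304 42.1042264555003
r 120.5 ang 280.78572973948616 Frad,Ftan,Fz 6.800916461178167 0.29074351423548467 -8.083478106393132 w 0.22280878872696655 q [ 0.1   0.74  0.43  1.69 -0.4   0.79  0.45]
[0.0, 3.5, -1.2, 0.0, 0.0, 0.0, 255]
[0.0, 8.1, -3.7, 0.0, 0.0, 0.0, 255]
[0.0, 13.5, -7.0, 0.0, 0.0, 0.0, 255]
[0.0, 18.6, -10.4, 0.0, 0.0, 0.0, 255]
```

Request:
{"api": "jog_arm", "payload": {"commands": [[0.3,3.5,-1.5,0,0,0,255],[0.5,8,-3.5,0,0,0,255],[0.5,13.5,-7,0,0,0,255],[0.5,18.5,-10.5,0,0,0,255],[0.5,18.5,-10.5,0,0,0,255],[0.5,18.5,-10.5,0,0,0,255]]}}

```text
time_s: 8.65
position: [594.3, -277.2, 77.8]
tcp_rot: [0.56, 0.431, -0.559, 0.433]
wrist_force: [2.8, -5.8, -5.4]
gripper_width: 0.222
```

```bash
python3 - <<'E'
from h import *
o=st();im=robot.get_image("scene");w=robot.get_image("wrist")
print([b for b in blobs(im,"y",4)],[(b,atz(ray("wrist",*b[0],o),z).round(1)) for c,z in(("y",48),("r",52)) for b in blobs(w,c)])
L=[cv2.resize(im[220:280,180:260],None,fx=6,fy=6,interpolation=cv2.INTER_CUBIC)[:,:,::-1]]
cv2.imwrite("pics/c4.png",np.vstack([L[0][:300],cv2.resize(w[:240,100:484],(480,300))[:,:,::-1]]))
E
```

```text
r 120.2 ang 291.59643690522347 Frad,Ftan,Fz 6.420063946019532 0.5116118632894066 -5.3560035443107985 w 0.2224363191724579 q [ 0.08  0.77  0.43  1.64 -0.4   0.82  0.42]
[([214.6, 242.9], [208, 241, 14, 5, 51])] [(([169.8, 10.7], [162, 5, 16, 13, 130]), array([ 581. , -138.8,   48. ]))]
```

View pics/c4.png

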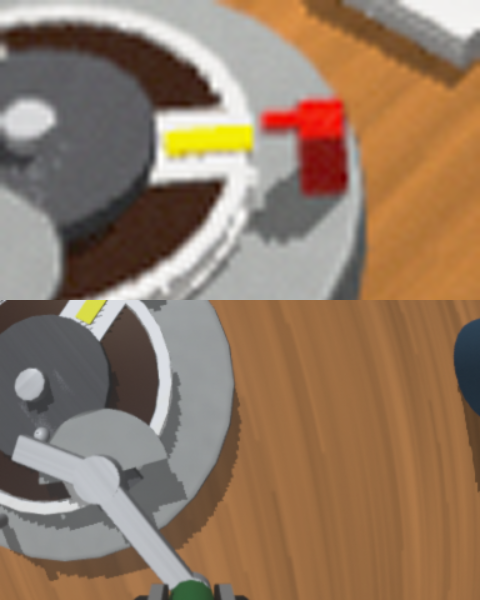

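The mark now points at the pointer to within a degree or two, and in the wrist view the crank arm is straight out. I'll let go, rise and look from above.

Request:
{"api": "jog_arm", "payload": {"commands": [[0.5,0,0,0,0,0,0],[0.5,0,0,0,0,0,0],[0.5,0,0,0,0,0,0],[0.5,0,0,0,0,0,0],[-50,0,0,0,0,0,0],[-100,0,0,0,0,0,0],[-130,0,0,0,0,0,0],[-130,0,0,0,0,0,0]]}}

```text
time_s: 9.55
position: [595.0, -277.9, 212.9]
tcp_rot: [0.562, 0.429, -0.558, 0.435]
wrist_force: [-0.3, 0.2, 0.0]
gripper_width: 0.999
```

```bash
python3 - <<'E'
from h import *
o=st();rows([(565,-135,215,0)])
E
```

```text
r 121.1 ang 291.7857499223679 Frad,Ftan,Fz -0.3528657295708049 -0.22636748926916475 0.011548109225632604 w 0.9989876335336365 q [ 0.03  0.6   0.5   1.57 -0.32  1.04  0.37]
[-2.8, -65.3, -130.6, 0.0, 0.0, 0.0, 0]
```

Request:
{"api": "jog_arm", "payload": {"commands": [[0,-25,-50,0,0,0,0],[0,-45,-90,0,0,0,0],[0,-65,-130,0,0,0,0],[0,-65,-130,0,0,0,0],[0,-65,-130,0,0,0,0],[0,-65,-130,0,0,0,0]]}}

```text
time_s: 10.15
position: [562.2, -135.4, 207.2]
tcp_rot: [-0.56, -0.431, 0.56, -0.432]
wrist_force: [0.1, -0.3, -0.9]
gripper_width: 1.0
```

```bash
python3 - <<'E'
from h import *
import pickle
o=robot.get_obs();w=robot.get_image("wrist");pickle.dump(o,open("o2.pkl","wb"));s=robot.get_image("scene");sd=robot.get_image("side")
for n,i in(("w3",w),("sc3",s),("sd3",sd)):cv2.imwrite(f"pics/{n}.png",i[:,:,::-1])
for n,i in(("wrist",w),("scene",s),("side",sd)):print(n,[(c,b) for c in "yrg" for b in blobs(i,c,6) if b[0][1]>100])
cv2.imwrite("pics/w3b.png",cv2.resize(w[:,:,::-1],(800,600),interpolation=cv2.INTER_CUBIC))
E
```

```text
wrist [('y', ([274.0, 166.7], [266, 157, 17, 21, 147])), ('r', ([295.1, 142.1], [288, 135, 14, 16, 53])), ('g', ([314.8, 301.8], [306, 287, 21, 33, 389]))]
scene [('y', ([214.6, 242.9], [208, 241, 14, 5, 51])), ('r', ([486.7, 111.8], [445, 101, 67, 21, 229])), ('r', ([412.6, 230.5], [366, 208, 93, 42, 386])), ('r', ([232.5, 243.2], [224, 237, 14, 15, 108])), ('g', ([274.7, 129.5], [271, 121, 8, 18, 125])), ('g', ([148.4, 284.7], [140, 271, 17, 27, 297]))]
side [('r', ([372.2, 145.2], [371, 144, 3, 3, 6])), ('r', ([304.2, 239.4], [299, 234, 10, 10, 44])), ('g', ([196.7, 135.1], [192, 126, 10, 18, 117])), ('g', ([340.9, 300.9], [334, 288, 15, 24, 234]))]
```

View pics/w3b.png

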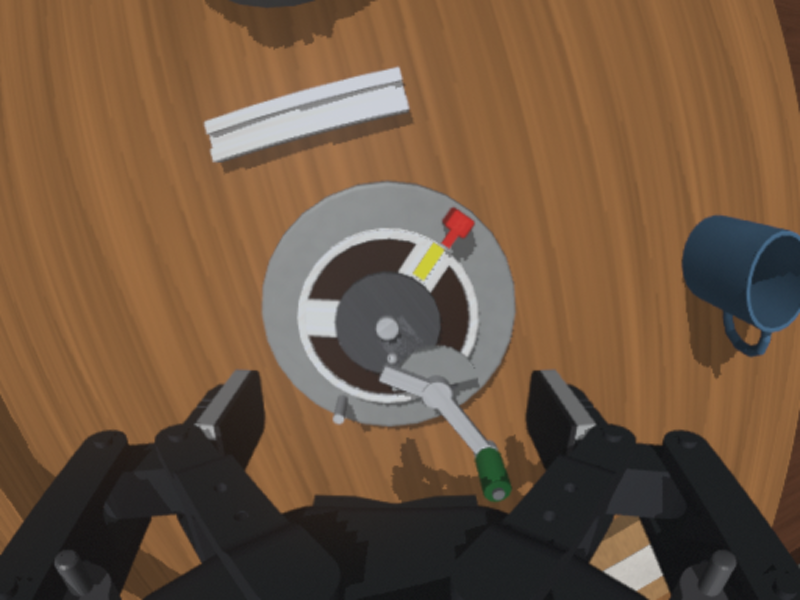

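The wrist view from above shows the mark at (429,261), the pointer tip at about (446,244) and the crank straight out with its grip at (493,475). A zoomed crop will let me measure the remaining misalignment.

```bash
python3 - <<'E'
from h import *
import pickle
o=pickle.load(open("o2.pkl","rb"))
an=lambda X:(X.round(1),np.hypot(*(X[:2]-C0)).round(1),np.degrees(np.arctan2(*(X[:2]-C0)[::-1])).round(1))
print("mark w",an(atz(ray("wrist",274,166.7,o),47)),"scene",an(atz(ray("scene",214.6,242.9),47)),"tri",an(tri(ray("wrist",274,166.7,o),ray("scene",214.6,242.9))[0]))
print("hub w",atz(ray("wrist",387/1.5625,328/1.5625,o),59))
r0=(ray("wrist",309.9,146.8,pickle.load(open("o1.pkl","rb"))),ray("wrist",295.1,142.1,o),ray("scene",232.5,243.2))
a=cv2.imread("pics/w3.png")[125:185,250:310];b=cv2.imread("pics/sc3.png")[225:265,195:245]
cv2.imwrite("pics/z.png",np.hstack([cv2.resize(a,(400,400),interpolation=cv2.INTER_CUBIC),cv2.resize(b,(400,320),interpolation=cv2.INTER_CUBIC)[:400] if 0 else cv2.copyMakeBorder(cv2.resize(b,(400,320),interpolation=cv2.INTER_CUBIC),0,80,0,0,0)]))
# green crank
g=tri(ray("scene",148.4,284.7),ray("side",340.9,300.9))[0];print("grip",g,an(g))
print("spare",tri(ray("scene",274.7,129.5),ray("side",196.7,135.1))[0],"before",tri(ray("scene",274.7,129.6),ray("side",196.8,135.1))[0])
E
```

```text
mark w (array([ 586.8, -131.8,   47. ]), np.float64(49.8), np.float64(42.4)) scene (array([ 586.5, -131.7,   47. ]), np.float64(49.7), np.float64(42.7)) tri (array([ 586.8, -131.8,   47.2]), np.float64(49.8), np.float64(42.4))
hub w [ 549.43929685 -166.50733757   59.        ]
grip [ 593.94780325 -276.74555952   90.4656275 ] (array([ 593.9, -276.7,   90.5]), np.float64(119.7), np.float64(-68.5))
spare [493.53440993 185.15987688  91.32259225] before [493.71499865 184.95713643  91.31077097]
```

View pics/z.png

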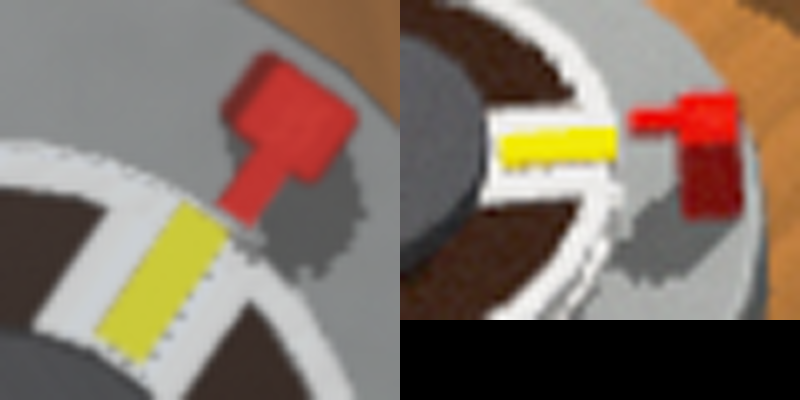

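```bash
python3 - <<'E'
from h import *
import pickle
o=pickle.load(open("o2.pkl","rb"));C1=np.array([549.9,-165.9])
def an(X,c=C1):d=X[:2]-c;return X.round(1).tolist(),np.hypot(*d).round(1),np.degrees(np.arctan2(d[1],d[0])).round(1)
W=lambda x,y:ray("wrist",250+x/6.667-.4,125+y/6.667-.4,o)
S=lambda x,y:ray("scene",195+(x-400)/8-.4,225+y/8-.4)
for z in(54,56):
    print("tip",z,an(atz(W(233,218),z)),an(atz(S(630,120),z)))
print("barend",an(atz(W(279,160),56)),an(atz(S(680,117),56)))
print("tri tip",an(tri(W(233,218),S(630,120))[0]))
print("mark",[an(atz(r,47.)) for r in(W(206,218),W(118,345),W(162,282),S(616,143),S(500,151))])
E
```

```text
tip 54 ([599.3, -123.7, 54.0], np.float64(65.0), np.float64(40.5)) ([598.3, -121.5, 54.0], np.float64(65.7), np.float64(42.5))
tip 56 ([599.2, -123.3, 56.0], np.float64(65.1), np.float64(40.8)) ([599.7, -122.9, 56.0], np.float64(65.8), np.float64(40.9))
barend ([608.0, -116.5, 56.0], np.float64(76.3), np.float64(40.4)) ([607.7, -115.8, 56.0], np.float64(76.5), np.float64(40.9))
tri tip ([599.4, -123.1, 56.1], np.float64(65.5), np.float64(40.8))
mark [([595.7, -123.9, 47.0], np.float64(62.1), np.float64(42.5)), ([577.6, -140.0, 47.0], np.float64(37.9), np.float64(43.1)), ([586.6, -132.0, 47.0], np.float64(50.0), np.float64(42.7)), ([595.7, -123.7, 47.0], np.float64(62.3), np.float64(42.7)), ([577.0, -140.5, 47.0], np.float64(37.1), np.float64(43.2))]
```

The mark reads about 42.6° against 40.8° for the pointer, so it is about 1.8° past. Before deciding on a fix, I'll check how far home the crank is from the same view.

```bash
python3 - <<'E'
from h import *
import pickle
o=pickle.load(open("o2.pkl","rb"));k=1.5625
W=lambda u,v:ray("wrist",u/k,v/k,o)
hub=atz(W(387,328),59)[:2]
pv=[atz(W(437,393),z)[:2] for z in(72,75)]
cap=atz(W(497.5,494),116)[:2]; 
g=np.array([593.95,-276.75])
for c in(hub,C0,np.array([549.9,-165.9])):
  for p in pv:
    for q in(cap,g):
      a,b=p-c,q-p;A=np.degrees(np.arctan2(a[1],a[0]));B=np.degrees(np.arctan2(b[1],b[0]));print(c.round(1),p.round(1),q.round(1),np.hypot(*a).round(1),np.hypot(*b).round(1),"piv",round(A,1),"arm",round(B,1),"crank-2.27 deg",round(B-A,1))
w=cv2.imread("pics/w3.png")[185:335,225:345];cv2.imwrite("pics/z2.png",cv2.resize(w,(480,600),interpolation=cv2.INTER_CUBIC))
E
```

```text
[ 549.4 -166.5] [ 571.  -215.4] [ 594.3 -276.8] 53.4 65.7 piv -66.2 arm -69.2 crank-2.27 deg -3.1
[ 549.4 -166.5] [ 571.  -215.4] [ 594.  -276.8] 53.4 65.5 piv -66.2 arm -69.5 crank-2.27 deg -3.3
[ 549.4 -166.5] [ 571.1 -213.8] [ 594.3 -276.8] 52.0 67.1 piv -65.4 arm -69.8 crank-2.27 deg -4.4
[ 549.4 -166.5] [ 571.1 -213.8] [ 594.  -276.8] 52.0 66.9 piv -65.4 arm -70.1 crank-2.27 deg -4.7
[ 550.  -165.4] [ 571.  -215.4] [ 594.3 -276.8] 54.2 65.7 piv -67.2 arm -69.2 crank-2.27 deg -2.0
[ 550.  -165.4] [ 571.  -215.4] [ 594.  -276.8] 54.2 65.5 piv -67.2 arm -69.5 crank-2.27 deg -2.3
[ 550.  -165.4] [ 571.1 -213.8] [ 594.3 -276.8] 52.8 67.1 piv -66.4 arm -69.8 crank-2.27 deg -3.4
[ 550.  -165.4] [ 571.1 -213.8] [ 594.  -276.8] 52.8 66.9 piv -66.4 arm -70.1 crank-2.27 deg -3.6
[ 549.9 -165.9] [ 571.  -215.4] [ 594.3 -276.8] 53.8 65.7 piv -66.9 arm -69.2 crank-2.27 deg -2.4
[ 549.9 -165.9] [ 571.  -215.4] [ 594.  -276.8] 53.8 65.5 piv -66.9 arm -69.5 crank-2.27 deg -2.6
[ 549.9 -165.9] [ 571.1 -213.8] [ 594.3 -276.8] 52.4 67.1 piv -66.1 arm -69.8 crank-2.27 deg -3.7
[ 549.9 -165.9] [ 571.1 -213.8] [ 594.  -276.8] 52.4 66.9 piv -66.1 arm -70.1 crank-2.27 deg -4.0
```

View pics/z2.png

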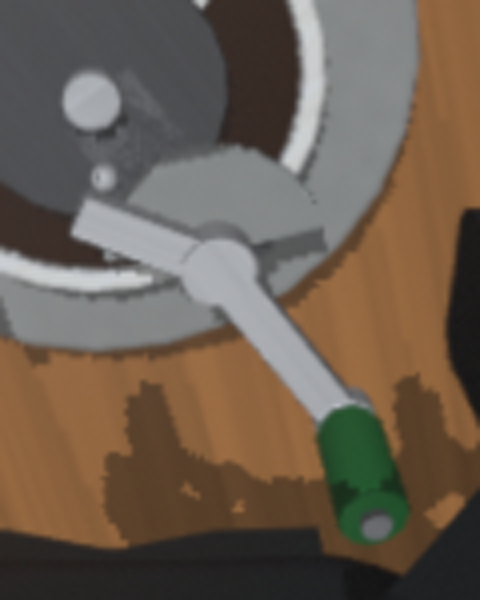

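The crank sits about 2–4° short of its stop, inside the catch's range but not fully home, and the reel is about 1.8° past the pointer. Both would come right with the grip ending where it is now. So I'll regrip, ease back about 5 mm, which cannot drop the crank below about 2.14, and then come slowly forward to the same spot.

```bash
python3 - <<'E'
from h import *
o=st();print(o["position"]);rows([(594.1,-276.9,207,0),(594.1,-276.9,78,0)])
E
```

```text
r 32.1 ang 67.59030853869834 Frad,Ftan,Fz 0.2657155823898184 0.04400575114844109 0.04646257836835951 w 0.9976914945522732 q [-0.22  0.48  0.51  1.78 -0.28  0.95  0.14]
[ 562.22330379 -135.75827412  207.18498696]
[0.3, 67.0, 128.2, 0.0, 0.0, 0.0, 0]
[129.3, 67.0, 128.1, 0.0, 0.0, 0.0, 0]
```

Request:
{"api": "jog_arm", "payload": {"commands": [[0,22,43,0,0,0,0],[0,44,86,0,0,0,0],[0,67,128,0,0,0,0],[0,67,128,0,0,0,0],[0,67,128,0,0,0,0],[50,67,128,0,0,0,0],[80,67,128,0,0,0,0],[80,67,128,0,0,0,0]]}}

```text
time_s: 11.1
position: [591.8, -271.5, 122.7]
tcp_rot: [-0.558, -0.435, 0.561, -0.429]
wrist_force: [-0.3, -0.4, 1.0]
gripper_width: 1.002
```

```bash
python3 - <<'E'
from h import *
o=st();print(o["position"]);rows([(594.1,-276.9,78,0)])
E
```

```text
r 114.0 ang 291.52388935918356 Frad,Ftan,Fz 0.23126509819284188 -0.40988243455893286 1.032841652249183 w 1.002342444196377 q [ 0.05  0.71  0.46  1.63 -0.38  0.9   0.4 ]
[ 591.83995502 -271.48717707  122.73893095]
[44.7, 3.9, 4.8, 0.0, 0.0, 0.0, 0]
```

Request:
{"api": "jog_arm", "payload": {"commands": [[0,4,5,0,0,0,0],[0,4,5,0,0,0,0],[20,4,5,0,0,0,0],[44,4,5,0,0,0,0],[44,4,5,0,0,0,0],[44,4,5,0,0,0,0],[44,4,5,0,0,0,0]]}}

```text
time_s: 11.8
position: [598.5, -281.6, 85.5]
tcp_rot: [0.56, 0.431, -0.559, 0.433]
wrist_force: [-0.3, -1.0, 0.2]
gripper_width: 1.005
```

```bash
python3 - <<'E'
from h import *
o=st();print(o["position"]);rows([(594.1,-276.9,78,0)]);w=robot.get_image("wrist");b=blobs(w,"g");print(b)
E
```

```text
r 125.9 ang 292.65596266922375 Frad,Ftan,Fz 0.7992996816073916 -0.7070053869930568 0.2149737033450131 w 1.0050134706774658 q [ 0.08  0.77  0.44  1.62 -0.41  0.84  0.43]
[ 598.48636903 -281.56109578   85.45272449]
[7.4, -5.5, -3.4, 0.0, 0.0, 0.0, 0]
[([240.4, 259.1], [221, 243, 41, 37, 818])]
```

Request:
{"api": "jog_arm", "payload": {"commands": [[7.5,-5.5,-3.5,0,0,0,0],[7.5,-5.5,-3.5,0,0,0,0],[7.5,-5.5,-3.5,0,0,0,0],[7.5,-5.5,-3.5,0,0,0,0]]}}

```text
time_s: 12.25
position: [592.9, -276.0, 75.9]
tcp_rot: [0.56, 0.432, -0.56, 0.432]
wrist_force: [0.9, -0.4, 0.7]
gripper_width: 0.995
```

```bash
python3 - <<'E'
from h import *
o=st();print(o["position"]);rows([(594.1,-276.9,78,0)]);w=robot.get_image("wrist");b=blobs(w,"g");print(b)
E
```

```text
r 118.6 ang 291.1987006810614 Frad,Ftan,Fz 0.708242823076555 0.6587567532822642 0.6818477490472274 w 0.995276354484568 q [ 0.08  0.77  0.43  1.64 -0.41  0.82  0.43]
[ 592.89688413 -276.00220902   75.92075127]
[-2.1, 1.4, 0.6, 0.0, 0.0, 0.0, 0]
[([251.6, 252.6], [250, 251, 4, 4, 8]), ([255.2, 276.2], [235, 253, 43, 47, 1002])]
```

Well centred. I'll close on the grip, then ease back about 5 mm.

Request:
{"api": "jog_arm", "payload": {"commands": [[-2,1.5,0.5,0,0,0,0],[-2,1.5,0.5,0,0,0,255],[-2,1.5,0.5,0,0,0,255],[-2,1.5,0.5,0,0,0,255],[-2,1.5,0.5,0,0,0,255],[-2,1.5,0.5,0,0,0,255],[-2,1.5,0.5,0,0,0,255],[-2,1.5,0.5,0,0,0,255]]}}

```text
time_s: 13.1
position: [594.1, -276.9, 77.9]
tcp_rot: [0.56, 0.432, -0.56, 0.432]
wrist_force: [-0.8, 0.5, 0.6]
gripper_width: 0.223
```

```bash
python3 - <<'E'
from h import *
o=st();print(o["position"])
E
```

```text
r 119.9 ang 291.59663462418143 Frad,Ftan,Fz -0.7196682925128508 -0.5822685766928956 0.6043367032847482 w 0.22276423886938895 q [ 0.08  0.77  0.43  1.64 -0.41  0.82  0.43]
[ 594.14873478 -276.92611385   77.87940769]
```

Request:
{"api": "jog_arm", "payload": {"commands": [[0,-1,0.7,0,0,0,255],[0,-2,1.4,0,0,0,255],[0,-3,2.2,0,0,0,255],[0,-4,3,0,0,0,255],[0,-4,3,0,0,0,255],[0,-4,3,0,0,0,255]]}}

```text
time_s: 13.7
position: [589.6, -278.7, 77.9]
tcp_rot: [0.56, 0.432, -0.56, 0.432]
wrist_force: [0.6, 0.7, 1.3]
gripper_width: 0.224
```

```bash
python3 - <<'E'
from h import *
o=st();print(o["position"])
s=robot.get_image("scene");b=[x for x in blobs(s,"y",6)];print(b)
X=atz(ray("scene",*b[0][0]),47)[:2]-C0;print(np.degrees(np.arctan2(X[1],X[0])))
E
```

```text
r 120.0 ang 289.2733861352926 Frad,Ftan,Fz -0.48581122124327997 0.7765133209721519 1.3004495118548818 w 0.22391057346009843 q [ 0.08  0.77  0.43  1.65 -0.41  0.82  0.43]
[ 589.60474974 -278.66203978   77.89572467]
[([214.2, 243.2], [208, 241, 14, 5, 50])]
41.9474691554484
```

Request:
{"api": "jog_arm", "payload": {"commands": [[0,-0.8,0.6,0,0,0,255],[0,-1.6,1.2,0,0,0,255],[0,-1.6,1.2,0,0,0,255],[0,-1.6,1.2,0,0,0,255]]}}

```text
time_s: 14.15
position: [587.5, -279.4, 77.8]
tcp_rot: [-0.56, -0.432, 0.56, -0.432]
wrist_force: [1.2, 1.3, 2.0]
gripper_width: 0.225
```

```bash
cat >> h.py <<'E'
def mk(n=4):
    st();A=[]
    for _ in range(n):
        b=blobs(robot.get_image("scene"),"y",6);X=atz(ray("scene",*b[0][0]),47)[:2]-C0;A.append(np.degrees(np.arctan2(X[1],X[0])).round(1))
    print("mark",A,b)
E
python3 -c "from h import *;mk()"
```

```text
r 120.0 ang 288.21763331225435 Frad,Ftan,Fz -0.8690779834420441 1.5448598918860021 2.0118019510758254 w 0.22539598384172535 q [ 0.08  0.76  0.43  1.65 -0.41  0.82  0.44]
mark [np.float64(40.8), np.float64(40.8), np.float64(40.8), np.float64(40.8)] [([214.7, 243.6], [208, 242, 14, 4, 52])]
```

The mark reads 40.8°, level with the pointer. Now slowly forward again to bring the crank home.

Request:
{"api": "jog_arm", "payload": {"commands": [[0,0.8,-0.6,0,0,0,255],[0,1.6,-1.2,0,0,0,255],[0,2.4,-1.7,0,0,0,255],[0,3.2,-2.3,0,0,0,255],[0,4,-2.9,0,0,0,255],[0,4.8,-3.5,0,0,0,255],[0,4.8,-3.5,0,0,0,255],[0,4.8,-3.5,0,0,0,255]]}}

```text
time_s: 15.15
position: [593.0, -277.5, 77.8]
tcp_rot: [-0.56, -0.432, 0.56, -0.432]
wrist_force: [-2.2, 0.7, 3.3]
gripper_width: 0.22
```

```bash
python3 -c "from h import *;mk(3)"
```

```text
r 120.0 ang 290.9908529277856 Frad,Ftan,Fz -1.4229863186940857 -1.7892713498068216 3.3191711795815353 w 0.21989187504313337 q [ 0.08  0.77  0.43  1.64 -0.41  0.82  0.43]
mark [np.float64(41.7), np.float64(41.7), np.float64(41.7)] [([214.0, 243.3], [208, 242, 14, 4, 49])]
```

The push force shows the crank is back on its stop, and the mark is within about 1° of the pointer. Now I release and rise.

Request:
{"api": "jog_arm", "payload": {"commands": [[0,-0.2,0.1,0,0,0,255],[0,-0.2,0.1,0,0,0,0],[0,-0.2,0.1,0,0,0,0],[0,-0.2,0.1,0,0,0,0],[0,-0.2,0.1,0,0,0,0],[-50,0,0,0,0,0,0],[-100,0,0,0,0,0,0],[-130,0,0,0,0,0,0]]}}

```text
time_s: 16.1
position: [594.4, -278.4, 211.7]
tcp_rot: [0.561, 0.43, -0.559, 0.433]
wrist_force: [0.2, -0.0, 0.2]
gripper_width: 0.997
```

Request:
{"api": "jog_arm", "payload": {"commands": [[0,-22,-45,0,0,0,0],[0,-45,-90,0,0,0,0],[0,-65,-130,0,0,0,0],[0,-65,-130,0,0,0,0],[0,-65,-130,0,0,0,0],[0,-65,-130,0,0,0,0],[0,-65,-130,0,0,0,0]]}}

```text
time_s: 16.8
position: [563.4, -137.0, 207.9]
tcp_rot: [-0.56, -0.431, 0.561, -0.431]
wrist_force: [0.8, 0.3, 0.3]
gripper_width: 0.999
```

```bash
python3 - <<'E'
from h import *
import pickle
mk(2)
o=robot.get_obs();w=robot.get_image("wrist");pickle.dump(o,open("o3.pkl","wb"));cv2.imwrite("pics/w4.png",w[:,:,::-1])
s=robot.get_image("scene");sd=robot.get_image("side")
y=blobs(w,"y")[0][0];r=blobs(w,"r");print(y,r,o["position"],o["joint_vel"].round(3))
X=atz(ray("wrist",*y,o),47);d=X[:2]-C0;print("mark w",X,np.degrees(np.arctan2(d[1],d[0])))
gs=[b for b in blobs(s,"g")];gd=[b for b in blobs(sd,"g")];print(gs,gd)
for i in(0,1):
    g=tri(ray("scene",*gs[i][0]),ray("side",*gd[i][0]))[0];d=g[:2]-C0;print(g,np.hypot(*d),np.degrees(np.arctan2(d[1],d[0])))
u,v=map(int,y);a=w[u*0+v-45:v+25,u-35:u+45,::-1];b=w[170:320,225:345,::-1]
cv2.imwrite("pics/z4.png",np.hstack([cv2.copyMakeBorder(cv2.resize(a,(400,350),interpolation=cv2.INTER_CUBIC),0,150,0,0,0),cv2.resize(b,(400,500),interpolation=cv2.INTER_CUBIC)]));print(u-35,v-45)
E
```

```text
r 31.4 ang 64.77059910434724 Frad,Ftan,Fz 0.661077757832049 -0.599308917211378 0.290284592141708 w 0.9986299053527689 q [-0.22  0.48  0.52  1.78 -0.28  0.96  0.15]
mark [np.float64(41.7), np.float64(41.7)] [([214.0, 243.3], [208, 242, 14, 4, 49])]
[273.2, 166.3] [([290.1, 137.9], [286, 135, 9, 8, 27]), ([296.2, 143.7], [291, 139, 10, 10, 35])] [ 563.29469943 -136.6063424   207.76699299] [-0.004 -0.001 -0.006  0.002 -0.    -0.001 -0.001]
mark w [ 587.20772756 -132.56617159   47.        ] 41.426679008126946
[([274.6, 129.5], [271, 121, 8, 18, 127]), ([147.5, 284.6], [139, 270, 18, 27, 300])] [([196.8, 135.2], [192, 126, 10, 18, 118]), ([340.3, 301.5], [334, 288, 15, 25, 237])]
[493.61560496 184.57547203  91.54106062] 354.48840746116474 99.15225254189716
[ 592.71213914 -277.3343088    90.3804096 ] 119.8065787708498 -69.11403616213524
238 121
```

View pics/z4.png

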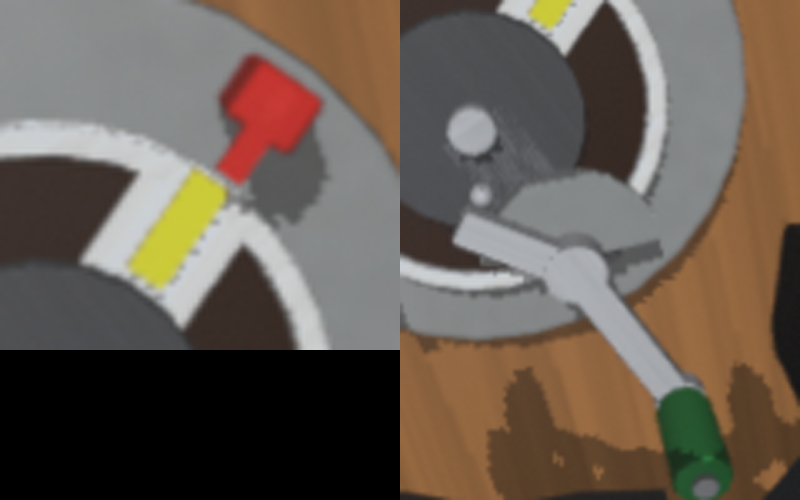

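```bash
python3 - <<'E'
from h import *
import pickle
o=pickle.load(open("o3.pkl","rb"))
B=lambda x,y,z:atz(ray("wrist",225+(x-400)/3.333-.3,170+y/3.333-.3,o),z)[:2]
p=B(578,272,72);e=B(672,385,71);h=B(472,131,59)
print(h,p,e)
ang=lambda d:np.degrees(np.arctan2(d[1],d[0])).round(2)
print("arm dir",ang(e-p),ang(B(668,388,71)-p),ang(B(676,382,71)-p),"piv dir",ang(p-h),ang(p-C0))
g=np.array([592.7,-277.3]);print("grip dir",ang(g-h),ang(g-C0),"|g-p|",np.hypot(*(g-p)),np.hypot(*(p-h)))
E
```

```text
[ 549.33279943 -166.5592258 ] [ 570.495726   -216.22125438] [ 591.56929766 -268.06947428]
arm dir -67.88 -69.65 -66.11 piv dir -66.92 -68.04
grip dir -68.61 -69.11 |g-p| 64.9895603176077 53.98320612247186
```

The arm direction matches the pivot direction to within 1–2°, which is inside measurement noise and inside the catch's range. I'm handing in.

```bash
python3 -c "from rig import robot;print(robot.close_job())"
```

```text
the job is handed in; nothing more can be done
None
```

The crank on the reel winder is swung out and latched. The reel is wound anticlockwise so that the yellow mark sits within about 1° (roughly 1 mm) of the red pointer, and the job is handed in. The robot let go and had risen clear before I handed in, at about 17 of the 45 s.

**One correction:** on my first stop the reel ended about 1.8° past the pointer, and the crank looked a few degrees short of its stop. I gripped again, eased the reel back about 2°, then moved slowly forward until I felt a push force of about 1.8 N. That force suggests the crank was against its stop again.

**Last checks:**
- **Mark and pointer:** the mark reads 41.4–41.7° and the pointer about 40.8°, so the mark is slightly past.
- **Crank:** the arm looks straight out, within 1–2° in the closest view. My readings disagree: the mark and grip angles suggest it could be 2–3° short of the stop. Either way it should be inside the catch's holding range.
- **Empty winder:** its grip measures the same as before, within 0.5 mm.
- **Forces:** the highest wrist force I saw was about 16 N, well under the limit.

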